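# Park the long eyepiece on the angled block

### The arm

A 6-joint arm with a two-finger parallel gripper is mounted at the origin on the work surface. World frame = base frame: x ahead of the robot, y to its left, z up, the work surface at z = 0. Lengths are in m, angles in degrees, forces in N, time in s.
With the tool pointing down it reaches from about 0.325 to 0.775 m from the base axis. Payload 5.5 kg.
Tool frame: the origin (TCP) lies at the centre of the arm's flange, where the gripper is bolted on; the fingertips stand 182 mm ahead of it and the grasp point (between the pads) lies 163 mm ahead of it; z points along the fingers, y is the direction in which the jaws open and shut (so a half turn about z gives the same grasp; the last joint's range is limited). The gripper opens to 88 mm and grips with 3 to 60 N. Pads are 20 mm wide; open, the fingers measure 115 mm over their backs; the gripper's body (75 mm by 178 mm) begins 61 mm behind the grasp point.
Start: joints at [-80.082, 5.22, 70.514, -0, 104.267, -3.249], TCP at [0.137, -0.584, 0.405] pointing down, gripper open.
Joint ranges: [-164.24, 164.24], [-49.07, 125.15], [9.68, 141.18], [-86.29, 266.29], [3.28, 154.24], [-151.56, 151.56]. Speed limits (degrees/s): [147.25, 147.25, 172.46, 180, 180, 180].

### API

Orientations are given as [roll, pitch, yaw] about the fixed x, y, z axes, in that order (R = Rz(yaw) Ry(pitch) Rx(roll)).
In Python, from station import r gives the robot as it stands. The module is installed in compiled form; this text tells all that it offers. Calls block until the motion is done:
- r.reach(position, orientation): joint-space move of the TCP to a pose.
- r.servo_line(position, rotation=None, speed=0.15): straight line of the TCP; rotation=None keeps the orientation; speed is the mean speed in m/s.
- r.move_joints(angles): joint-space move.
- r.let_go() and r.grab(squeeze=None): open the fingers fully, or close them until they stop; squeeze is the grip in N (None keeps the last).
- r.wait(seconds).
- r.inverse_kinematics(position, orientation): joint angles nearest the present ones, or None.
- r.sense(): the state.
- r.snapshot(name): name is "side" or "top"; returns a dict with "frame" (384x512x3 uint8, red, green, blue), "fx", "fy", "cx", "cy" (pixels), "R" (3x3) and "t" (3): a world point X has camera coordinates R X + t. Camera axes: x right, y down, z forward; pixel columns grow to the right and rows downward; lengths in m; the calibration is good to about 2 mm. A picture is of the moment at which its call begins. There is no depth.
A pose or a line that the arm cannot do raises r.IKError and nothing moves.
- r.hand_in(): hands the job in, once; it reports no verdict.
The state is a dict: "clock": time; "joints": joint angles; "joint_vel": joint speeds; "joint_torque": joint torques, N m; "tcp_pos": TCP position; "orientation": TCP orientation; "contact_force": force on the tool from outside, world axes, zero at the start; "torque": the same for the moment, N m; "opening": finger opening in m.
Only numpy, scipy, OpenCV 4.12 (cv2) and the standard library are available. Lean on these libraries where they do the work, as an engineer would, in place of code of your own. Each camera call takes 0.05 s, during which the arm holds its last target. There are 200 camera calls.

### The job

Pick up the long microscope eyepiece that stands on the blue mat, by its head from above, and park it on the angled block: barrel lying down the V groove, foot down against the ledge, head sticking out at the top, so that its barrel can next be taken from the side. Set it in gently rather than dropping it, let go, and leave the short eyepiece and the squat objective standing where they are.

Things in the scene. Friction and masses are not known exactly. Their poses are not given: they have to be found in the camera images.
- long_eyepiece: The part to move: tallest of three optics standing on the mat, 100 mm tall, round, about 0.15 kg. Steel barrel, diameter 30 mm, up to 70 mm above its foot; then a black ribbed head, diameter 44 mm, 70 to 100 mm up. Centre of mass 47 mm above the foot. Upright at the start on the 2 mm mat. Origin: centre of the flat foot; z along the axis, foot to head.
- v_rest: Fixed aluminium 90 deg V groove, 58 mm long, on an 80 mm wide block. Origin: where the foot centre of the parked eyepiece rests, on the ledge, ~57 mm above the table. z: up the groove, leaning 35 deg from vertical to the robot's right; x: out of its open side, up and to the robot's left; y: across. Groove bottom x=-21 mm, lips x=-3, y=+-18; ledge 44 mm square, to x=+16 mm. Smooth: parts settle into it.
- short_eyepiece: Bystander, to be left alone: same shape as the long eyepiece but only 64 mm tall (barrel diameter 30 mm up to 34 mm, black ribbed head diameter 44 mm above). Stands on the mat. Origin: centre of its foot.
- objective: Bystander, to be left alone: squat steel cylinder, diameter 54 mm and 40 mm tall, with a black collar of diameter 40 mm on top up to 50 mm. Stands on the mat (2 mm thick). Origin: centre of its underside.
There are look-alikes about, which are no part of the job. Leave any red look-alike of the long_eyepiece alone.

How it is judged:
By the outcome, as a careful person would: the job done as asked, in the order asked, and still so for the second after the job is handed in, with the robot touching nothing.
It also fails if it takes over 34 s, if anything falls off the work surface, if the arm or the gripper's body presses on something with over 40 N, if the wrist force passes 120 N, or if a joint passes its speed limit or range.

## Working session

There is one attempt and no reset: what is moved stays moved. The work goes in short steps, each a Python script; the robot and the scene stay as the last script left them, time stands still between calls to the robot, and variables do not carry over. Pictures are saved under pics/ and viewed, about 8 in all and at most 12, crops included, and the job is handed in when it is done.

```bash
mkdir -p pics; ls
python3 - <<'E'
from station import r
import cv2,numpy as np
for n in("side","top"):
    s=r.snapshot(n); cv2.imwrite(f"pics/{n}0.png",cv2.resize(s["frame"][:,:,::-1],(768,576),interpolation=cv2.INTER_CUBIC))
    print(n,s["fx"],s["fy"],s["cx"],s["cy"],np.round(s["R"],4).tolist(),np.round(s["t"],4), -np.array(s["R"]).T@s["t"])
q=r.sense();print(q["clock"],q["tcp_pos"],q["orientation"],q["contact_force"],q["opening"])
E
```

```text
pics
side 427.2646961289875 427.2646961289875 256.64720142112617 193.06724732426014 [[-0.89, -0.4558, 0.0134], [-0.2392, 0.4417, -0.8647], [0.3882, -0.7728, -0.5022]] [0.4936 0.1952 0.6425] [0.23663624 0.63525354 0.48477227]
top 410.6055315294463 410.6055315294463 260.88809601734874 194.90540105517337 [[0.0194, -0.9998, 0.0006], [-0.9743, -0.019, -0.2243], [0.2242, 0.0038, -0.9745]] [-0.0352  0.5725  0.9408] [ 0.34750986 -0.02783058  1.04523906]
0.1 [ 0.13668751 -0.58428297  0.40362306] [-1.79899916e+02 -6.11923134e-03  1.31669767e+01] [ 0.73785583 -0.7223642   0.10485034] 0.08761968515066447
```

View pics/top0.png

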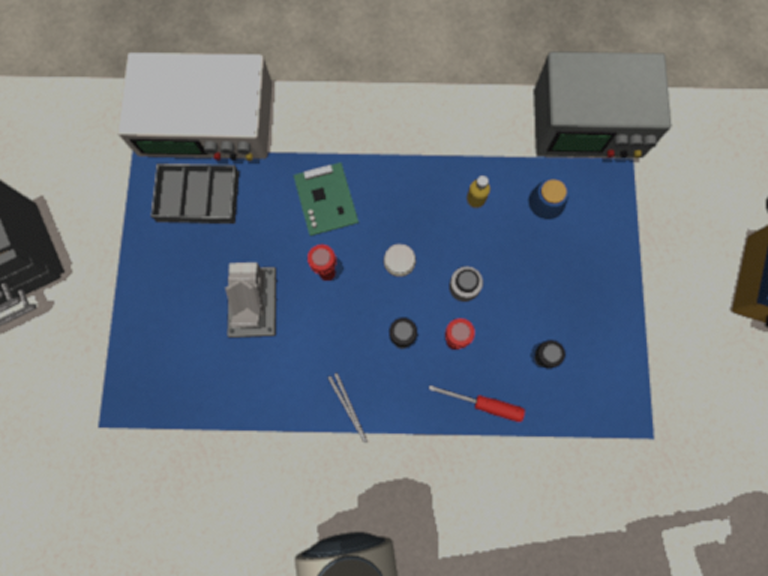

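View pics/side0.png

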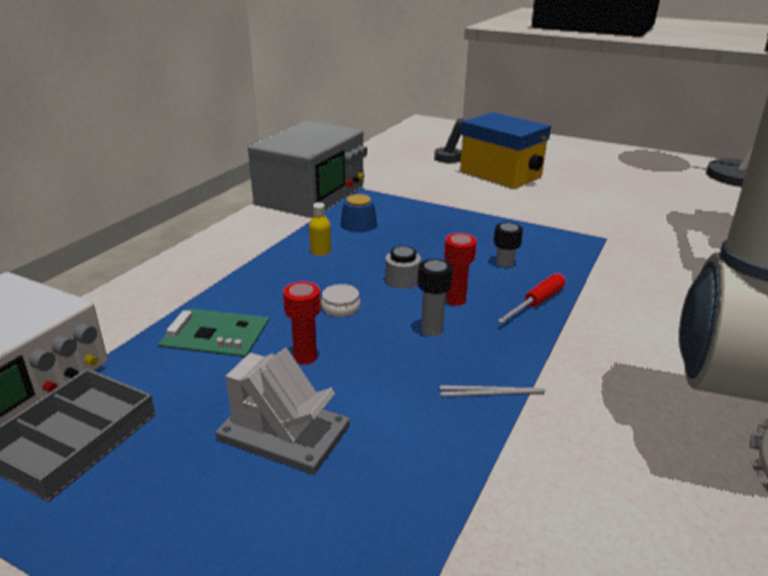

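Candidates for the long eyepiece are the black-headed parts at top (403,332) = side (434,275) and top (550,353) = side (507,235). The red ones at side (302,295) and (460,245) are look-alikes. The first black one has the long barrel, so it fits. I'll confirm that in a crop and look at the rest closely.

Run:
```python
import cv2,numpy as np
from station import r
s=r.snapshot("side")["frame"][:,:,::-1]; t=r.snapshot("top")["frame"][:,:,::-1]
z=lambda im,x0,y0,w,h,k:cv2.resize(im[y0:y0+h,x0:x0+w],None,fx=k,fy=k,interpolation=cv2.INTER_CUBIC)
a=z(s,140,225,100,90,4); b=z(t,140,165,100,90,4); c=z(s,260,150,100,90-20,4); d=z(t,240,195,100,70,4)
print(a.shape)
cv2.imwrite("pics/crop1.png",np.vstack([np.hstack([a[:320],b[:320]]),np.hstack([c,d])]))
```

```text
(360, 400, 3)
```

View pics/crop1.png

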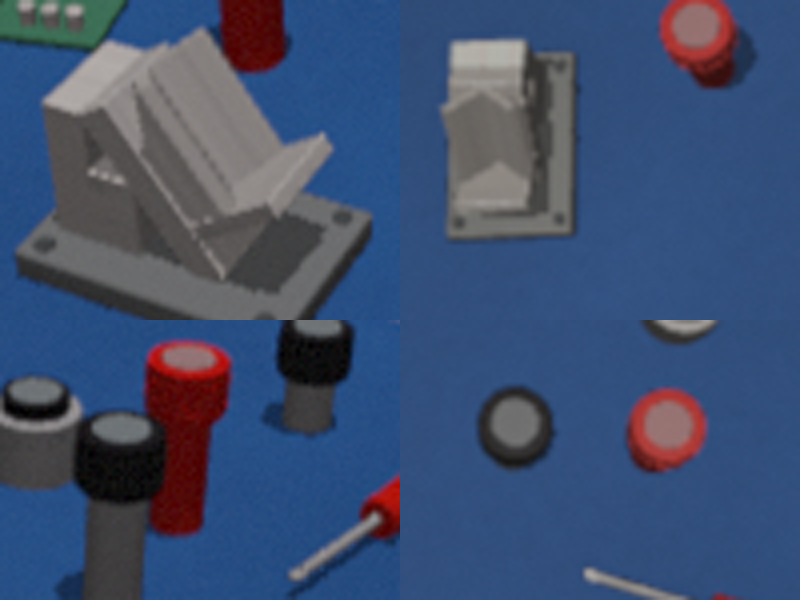

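The crop confirms it: the long, black-headed part is at side crop (121,430), and the other black part at (315,340) is short. The groove actually climbs away from the robot (+x), with the ledge on the near side, so the pose has to be fitted from pixels rather than taken from the text.

```bash
cat > h.py <<'E'
from station import r
import numpy as np, cv2
from scipy.optimize import least_squares
from scipy.spatial.transform import Rotation as Ro
def proj(s,X):
    c=np.asarray(X)@np.array(s["R"]).T+s["t"]; return c[...,:2]/c[...,2:]*[s["fx"],s["fy"]]+[s["cx"],s["cy"]]
def VR(yaw,lean=35):  # columns x,y,z of v_rest; yaw = heading of lean direction
    l=np.radians(lean); s,c=np.sin(l),np.cos(l)
    return Ro.from_euler('z',yaw,degrees=True).as_matrix()@np.array([[-c,0,s],[0,-1,0],[s,0,c]])
def tool(Rm): return Ro.from_matrix(Rm).as_euler('xyz',degrees=True)
E
python3 - <<'E'
from h import *
S,T=r.snapshot("side"),r.snapshot("top")
ts=lambda x,y:(140+x/4,225+y/4); tt=lambda x,y:(140+(x-400)/4,165+y/4)
# long eyepiece head top centre
f=lambda p:np.r_[proj(T,p)-[240+116/4,195+106/4],proj(S,p)-[260+121/4,150+110/4]]
e=least_squares(f,[.4,0,.1]);print("head top",e.x,e.fun)
P=[(T,(16,-22,0),tt(455,208)),(T,(16,22,0),tt(527,208)),(T,(-21,0,58),tt(487,92)),(T,(-21,0,0),tt(490,173)),
(S,(16,22,0),ts(330,140)),(S,(16,-22,0),ts(272,208)),(S,(-3,18,58),ts(203,30))]
g=lambda p:np.concatenate([proj(c,p[:3]+VR(p[3])@np.array(m)/1e3)-u for c,m,u in P])
v=least_squares(g,[.4,.25,.057,0],loss='soft_l1',x_scale=[.01,.01,.01,10]);print("rest",v.x);print(np.round(g(v.x).reshape(-1,2),1))
o,R=v.x[:3],VR(v.x[3])
ims=[]
for s,(x0,y0) in((S,(140,225)),(T,(140,165))):
    im=cv2.resize(s["frame"][y0:y0+80,x0:x0+100,::-1],None,fx=4,fy=4,interpolation=cv2.INTER_CUBIC)
    for L,c in(([(16,-22,0),(16,22,0),(-28,22,0),(-28,-22,0),(16,-22,0)],(0,255,0)),([(-3,-18,0),(-3,-18,58),(-21,0,58),(-3,18,58),(-3,18,0)],(0,0,255)),([(-21,0,0),(-21,0,58)],(0,255,255))):
        q=(proj(s,o+np.array(L)/1e3@R.T)-[x0,y0])*4
        cv2.polylines(im,[q.astype(int)],False,c,1)
    ims.append(im)
cv2.imwrite("pics/fit.png",np.hstack(ims))
for yawj in(0,):
  for sg in(1,-1):
    zt=-R[:,2]; yt=sg*R[:,1]; M=np.c_[np.cross(yt,zt),yt,zt]
    for h in(0,.06): print(sg,h,r.inverse_kinematics((o+R[:,2]*(.163+.086+h)).tolist(),tool(M).tolist()))
for yw in(-75,-90,-105,75,90,105,45,-45):
  print(yw,r.inverse_kinematics([e.x[0],e.x[1],.088+.163],[180,0,yw]))
E
```

```text
head top [ 0.50422789 -0.04369363  0.09816876] [-0.24542027 -0.88036203  0.7334868   0.17460293]
rest [0.52874292 0.21496643 0.05238131 2.39414097]
[[-0.5 -0.4]
 [-0.4 -0.8]
 [-1.2  0.4]
 [ 2.1 -2.4]
 [ 0.  -0.4]
 [ 0.1 -0.2]
 [ 2.   1.2]]
1 0 [ 13.90133213  39.01718952  46.53174345   8.41939355 128.60330585
 104.74407012]
1 0.06 [ 13.42883471  45.56771777  32.10868781   9.1695416  136.45500412
 105.74923514]
-1 0 [ 13.90133213  39.01718952  46.53174345   8.41939355 128.60330585
 -75.25592988]
-1 0.06 [ 13.42883471  45.56771777  32.10868781   9.1695416  136.45500412
 -74.25076486]
-75 None
-90 None
-105 None
75 [-8.80448884e+00 -7.94622067e+00  9.90744798e+01 -2.54444375e-14
  8.88717409e+01  6.19551116e+00]
90 [-8.80448884 -7.94622067 99.07447979  0.         88.87174087 -8.80448884]
105 [ -8.80448884  -7.94622067  99.07447979   0.          88.87174087
 -23.80448884]
45 [-8.80448884e+00 -7.94622067e+00  9.90744798e+01 -2.54444375e-14
  8.88717409e+01  3.61955112e+01]
-45 [-8.80448884e+00 -7.94622067e+00  9.90744798e+01 -2.54444375e-14
  8.88717409e+01  1.26195511e+02]
```

View pics/fit.png

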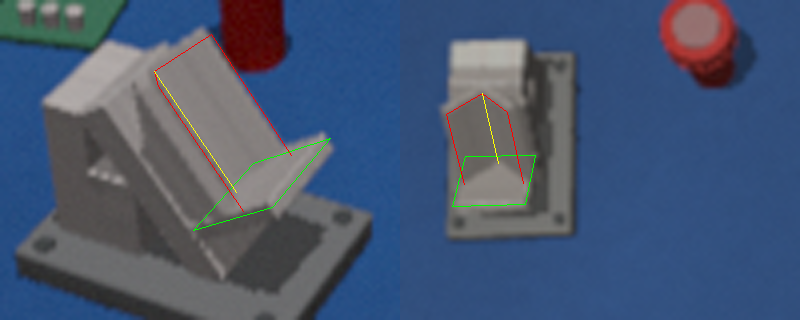

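The ledge fits well, but the groove's upper end is off sideways: the lip centre is at 478 in the fit and about 487 in the image. I'll re-read the points in a larger enlargement.

Run:
```python
from h import *
ims=[]
for n,(x0,y0,w,h) in(("side",(160,230,70,72)),("top",(145,172,42,54))):
    f=r.snapshot(n)["frame"]
    for _ in range(5): f=f*0.5+r.snapshot(n)["frame"]*0.5
    c=cv2.resize(f[y0:y0+h,x0:x0+w,::-1],None,fx=8 if n=="side" else 8,fy=8,interpolation=cv2.INTER_LANCZOS4)
    c=np.clip((c-20)*1.5,0,255).astype(np.uint8)
    for i in range(0,w,10): cv2.putText(c,str(x0+i),(i*8,10),0,.3,(255,255,0),1); c[::4,i*8]=(255,255,0)
    for i in range(0,h,10): cv2.putText(c,str(y0+i),(0,i*8+10),0,.3,(255,255,0),1); c[i*8,::4]=(255,255,0)
    ims.append(c)
H=max(i.shape[0] for i in ims)
o=np.hstack([cv2.copyMakeBorder(i,0,H-i.shape[0],0,0,0) for i in ims])[:, :]
o=cv2.resize(o,None,fx=800/o.shape[1],fy=800/o.shape[1],interpolation=cv2.INTER_AREA) if o.shape[1]>800 else o
print(o.shape,800/(112*8)); cv2.imwrite("pics/big.png",o)
```

```text
(514, 800, 3) 0.8928571428571429
```

View pics/big.png

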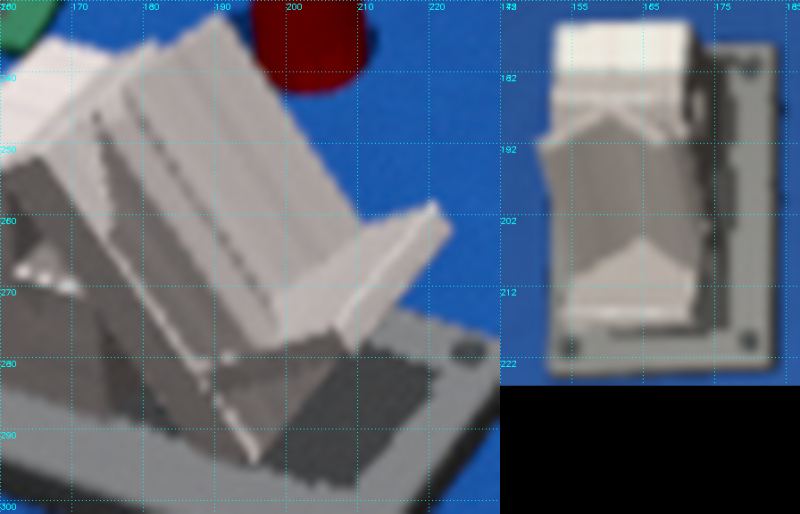

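Run:
```python
from h import *
S,T=r.snapshot("side"),r.snapshot("top")
k=7.143
ts=lambda x,y:(160+x/k,230+y/k); tt=lambda x,y:(145+(x-500)/k,172+y/k)
P=[(T,(16,-22,0),tt(567,312)),(T,(16,22,0),tt(692,312)),(T,(-21,0,58),tt(610,112)),(T,(-21,0,0),tt(641,238)),
(S,(16,22,0),ts(435,203)),(S,(16,-22,0),ts(335,327)),(S,(-21,0,0),ts(280,345))]
g=lambda p:np.concatenate([proj(c,p[:3]+VR(p[3])@np.array(m)/1e3)-u for c,m,u in P])
for fixz in(0,1):
    gg=(lambda p:np.r_[g(p),(p[2]-.057)*1e4*.2]) if fixz else g
    v=least_squares(gg,[.5,.2,.057,0],x_scale=[.01,.01,.01,10]);print("rest",v.x);print(np.round(g(v.x),1))
from numpy.linalg import inv
def onz(s,u,z):
    d=np.array(s["R"]).T@[(u[0]-s["cx"])/s["fx"],(u[1]-s["cy"])/s["fy"],1]; c=-np.array(s["R"]).T@s["t"]; return c+d*(z-c[2])/d[2]
a,b,c=[onz(T,tt(*p),.012) for p in((777,368),(548,375),(774,47))]
print("plate",a,b,c,"yaw",np.degrees(np.arctan2(*(c-a)[1::-1])),90-0+np.degrees(np.arctan2(*(b-a)[1::-1]))-180)
# short foot/top, objective tops for later comparison
```

```text
rest [0.53110734 0.21433231 0.04896254 5.49647388]
[-0.2  0.7  0.4 -0.7 -0.3  0.1  0.2 -0.1  0.1  1.8  1.2  2.  -1.4 -3.9]
rest [0.52860557 0.21683289 0.05607057 3.56589627]
[-2.2  0.9 -1.5  0.1 -1.4  0.4 -1.3  0.3  0.8 -0.1  0.9 -0.1 -1.  -6.2]
plate [0.50682796 0.17064443 0.012     ] [0.50273124 0.25188447 0.012     ] [0.62494933 0.17901038 0.012     ] yaw 4.051210169566375 2.886827604325447
```

Run:
```python
from h import *
p=np.array([.5045,-.0437])
r.reach([*p,.163+.17],[180,0,90]); print(r.sense()["clock"])
r.servo_line([*p,.163+.088],speed=.12)
q=r.sense();print(q["clock"],q["contact_force"],q["tcp_pos"])
r.grab(20); q=r.sense();print(q["clock"],q["opening"],q["contact_force"])
r.servo_line([*p,.163+.088+.14],speed=.2)
q=r.sense();print(q["clock"],q["opening"],q["contact_force"],q["tcp_pos"],q["orientation"])
ims=[]
for n,(x0,y0,w,h) in(("side",(240,80,120,150)),("top",(210,150,100,100))):
    f=r.snapshot(n)["frame"]; ims.append(cv2.resize(f[y0:y0+h,x0:x0+w,::-1],(400,h*400//w),interpolation=cv2.INTER_CUBIC))
H=max(i.shape[0] for i in ims)
cv2.imwrite("pics/held.png",np.hstack([cv2.copyMakeBorder(i,0,H-i.shape[0],0,0,0) for i in ims]))
```

```text
3.3417
4.175 [-0.3488244  -0.36989376 -0.2809484 ] [ 0.5047263  -0.04380969  0.25182627]
4.925 0.043343930868349305 [ 0.45049409 -0.37440935  0.18885058]
5.775 0.04361226390784115 [ 0.00575805 -0.14577256 -1.88281002] [ 0.50445    -0.04369178  0.3893131 ] [-1.79856299e+02 -2.09365684e-02  9.00007980e+01]
```

View pics/held.png

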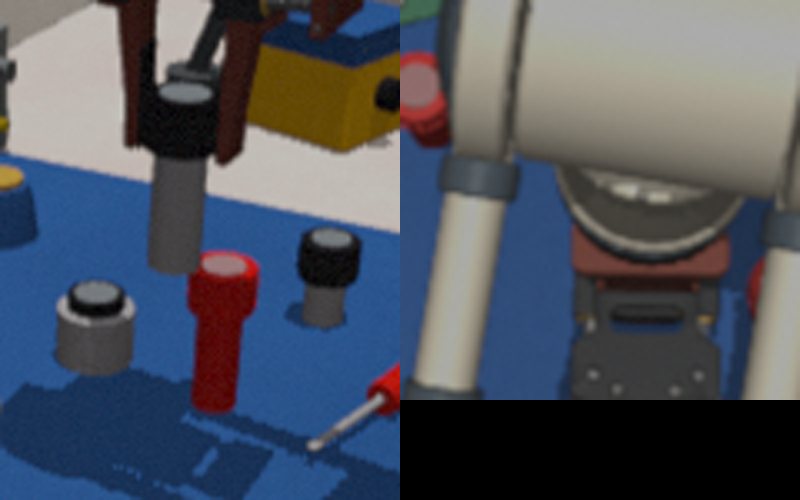

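```bash
cat >> h.py <<'E'
O=np.array([.5292,.2130,.0565]); RV=VR(3.5); G=.163+.086
def pose(dx,dy,dz):
    z=-RV[:,2]; y=-RV[:,1]; M=np.c_[np.cross(y,z),y,z]
    return (O+RV@np.array([dx,dy,dz+G])).tolist(),tool(M).tolist()
E
python3 - <<'E'
from h import *
S=r.snapshot("side"); print("held head top pred",proj(S,np.array(r.sense()["tcp_pos"])-[0,0,G-.1]),"foot",proj(S,np.array(r.sense()["tcp_pos"])-[0,0,G]))
for a in((.07,0,.05),(.02,0,.015)): print(r.inverse_kinematics(*pose(*a)))
r.reach(*pose(.07,0,.05)); print(r.sense()["clock"])
r.servo_line(*pose(.02,0,.015),speed=.12)
q=r.sense();print(q["clock"],q["opening"],q["contact_force"],np.subtract(q["tcp_pos"],pose(.02,0,.015)[0]),q["orientation"],pose(0,0,0)[1])
ims=[]
A=O+RV@[.02,0,.015]
for n,(x0,y0,w,h) in(("side",(140,195,100,110)),("top",(130,155,80,80))):
    s=r.snapshot(n);f=s["frame"];k=400//w if w==100 else 5
    c=cv2.resize(f[y0:y0+h,x0:x0+w,::-1],None,fx=k,fy=k,interpolation=cv2.INTER_CUBIC)
    for L,col in(([(0,0,0),(0,0,.1)],(0,255,255)),([(-.015,0,0),(.015,0,0)],(0,255,0)),([(0,-.015,0),(0,.015,0)],(0,255,0))):
        cv2.polylines(c,[((proj(s,A+np.array(L)@RV.T)-[x0,y0])*k).astype(int)],False,col,1)
    ims.append(c)
H=max(i.shape[0] for i in ims)
cv2.imwrite("pics/pre.png",np.hstack([cv2.copyMakeBorder(i,0,H-i.shape[0],0,0,0) for i in ims]))
E
```

```text
held head top pred [295.2176838  106.49305889] foot [292.08697762 157.99320584]
[ 14.47158177  33.41541195  45.68561363   8.88996731 135.05773501
 -74.65872676]
[ 14.18419355  37.40486858  45.97552998   8.08351858 130.86695416
 -75.90544064]
6.9917
7.65 0.043509400741025 [-0.72506251  0.09912496 -1.90253279] [ 7.99800310e-05 -4.96604965e-05 -4.92560480e-04] [-179.98603772  -35.07007961 -176.5128021 ] [-180.0, -35.0, -176.5]
```

View pics/pre.png

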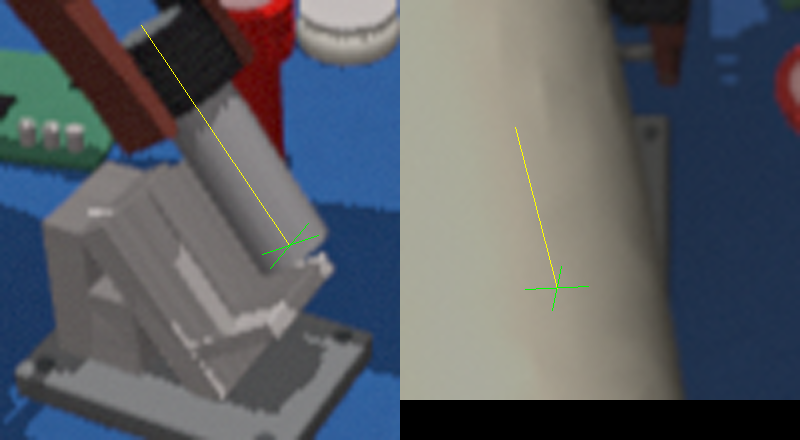

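The part is held straight. The side camera shows it about (+1.3,+1.8) px from where the robot says it is, which is a calibration bias. I'll check that the rest's ledge shows the same bias, then lower with force monitoring.

Run:
```python
from h import *
S,T=r.snapshot("side"),r.snapshot("top"); k=7.143
for s,m,u in((S,(16,22,0),(160+435/k,230+203/k)),(S,(16,-22,0),(160+335/k,230+327/k)),(T,(16,-22,0),(145+67/k,172+312/k)),(T,(16,22,0),(145+192/k,172+312/k)),(T,(-21,0,58),(145+110/k,172+112/k)),(T,(-21,0,0),(145+141/k,172+238/k))):
    print(m,np.round(u-proj(s,O+RV@np.array(m)/1e3),2))
for d in np.eye(3)*.001: print(np.round(proj(S,O+RV@d)-proj(S,O),2),np.round(proj(T,O+RV@d)-proj(T,O),2))
```

```text
(16, 22, 0) [-1.79  1.83]
(16, -22, 0) [-1.91  2.02]
(16, -22, 0) [ 0.68 -0.61]
(16, 22, 0) [-0.03  0.14]
(-21, 0, 58) [-0.17 -0.13]
(-21, 0, 0) [-0.19 -0.08]
[ 0.45 -0.15] [-0.06  0.29]
[ 0.32 -0.39] [ 0.41 -0.02]
[-0.35 -0.52] [-0.07 -0.29]
```

The cameras disagree by a few mm here, so I'll find the ledge and groove by touch: small steps, force-guarded.

```bash
cat >> h.py <<'E'
def F(): return RV.T@np.array(r.sense()["contact_force"])
def guarded(p,d,step,n,thr,ax,F0):
    p=np.array(p,float); d=np.array(d,float)
    for i in range(n):
        p=p+d*step; r.servo_line(*pose(*p),speed=.02); f=F()-F0
        if abs(f[ax])>thr or np.linalg.norm(f)>2.5*thr: break
    q=r.sense(); act=RV.T@(np.array(q["tcp_pos"])-O)-[0,0,G]
    print("stop",i,np.round(p*1e3,1),"act",np.round(act*1e3,1),"f",np.round(f,1),"t",q["clock"]); return p
E
python3 - <<'E'
from h import *
r.servo_line(*pose(.009,0,.010),speed=.06); r.wait(.1); F0=F(); print(F0,r.sense()["clock"])
p=guarded((.009,0,.010),(0,0,-1),.001,16,2.0,2,F0)
E
```

```text
[-0.61516701  0.38990548 -1.41635586] 8.3
stop 8 [9. 0. 1.] act [9.5 0.  1.8] f [-0.1 -0.7  5.3] t 10.55
```

Run:
```python
from h import *
r.servo_line(*pose(.009,0,.003),speed=.03); r.wait(.1); F0=F(); print(F0)
p=guarded((.009,0,.003),(-1,0,0),.001,14,2.0,0,F0)
print(r.sense()["opening"])
```

```text
[-0.63635957  0.79693886 -1.50731933]
stop 11 [-3.  0.  3.] act [-2.6 -0.2  3.2] f [ 5.  -1.5  0.6] t 13.9
0.043685957705574305
```

Run:
```python
from h import *
p=(-.0025,-.0004,.003)
p=guarded(p,(0,0,-1),.0007,5,3.0,2,np.array([-.6,.6,-1.45]))
f=[]
for n,(x0,y0,w,h) in(("side",(140,195,100,110)),):
    cv2.imwrite("pics/set.png",cv2.resize(r.snapshot(n)["frame"][y0:y0+h,x0:x0+w,::-1],None,fx=5,fy=5,interpolation=cv2.INTER_CUBIC))
```

```text
stop 1 [-2.5 -0.4  1.6] act [-2.4 -0.5  1.9] f [ 2.3 -3.7  3.4] t 14.4
```

View pics/set.png

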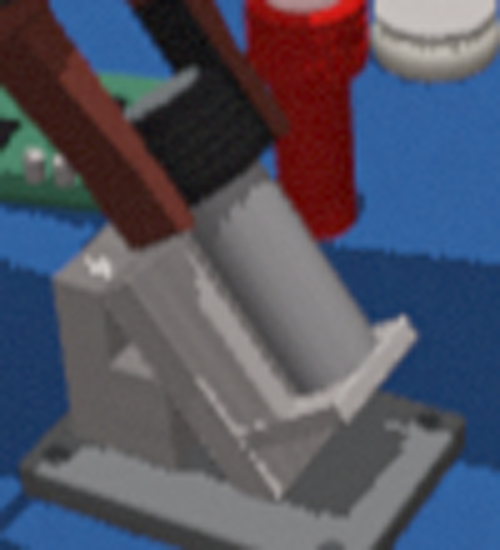

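The picture shows the barrel in the groove, the foot at the ledge (about (340,390)) and the head clear of the top. I'll ease the small lateral load, release and withdraw along the axis.

Run:
```python
from h import *
r.servo_line(*pose(-.0025,-.001,.0017),speed=.02); print(F()-[-.6,.6,-1.45])
r.let_go(); q=r.sense(); print(q["clock"],q["opening"],F())
d=.07
r.servo_line(*pose(-.0025,-.001,d),speed=.1)
print(r.sense()["clock"],F())
r.move_joints([-30,5,60,0,105,-50]); print(r.sense()["clock"])
ims=[]
for n,(x0,y0,w,h) in(("side",(140,195,100,110)),("top",(130,155,100,110))):
    ims.append(cv2.resize(r.snapshot(n)["frame"][y0:y0+h,x0:x0+w,::-1],None,fx=4,fy=4,interpolation=cv2.INTER_CUBIC))
cv2.imwrite("pics/end.png",np.hstack(ims))
cv2.imwrite("pics/endside.png",cv2.resize(r.snapshot("side")["frame"][:,:,::-1],(768,576)))
```

```text
[ 1.50344603 -1.58015353  3.43054014]
15.5333 0.08791891325761758 [-0.10456508 -0.33803355  0.36026293]
16.3667 [-0.6260627   0.02479181 -0.48260075]
18.3083
```

View pics/end.png

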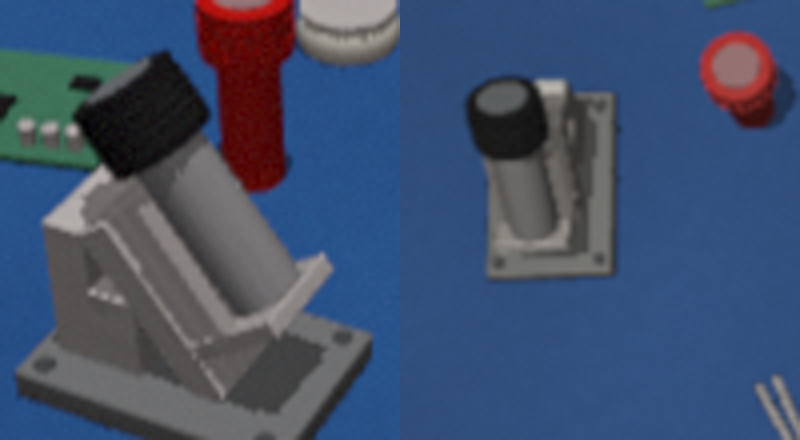

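View pics/endside.png

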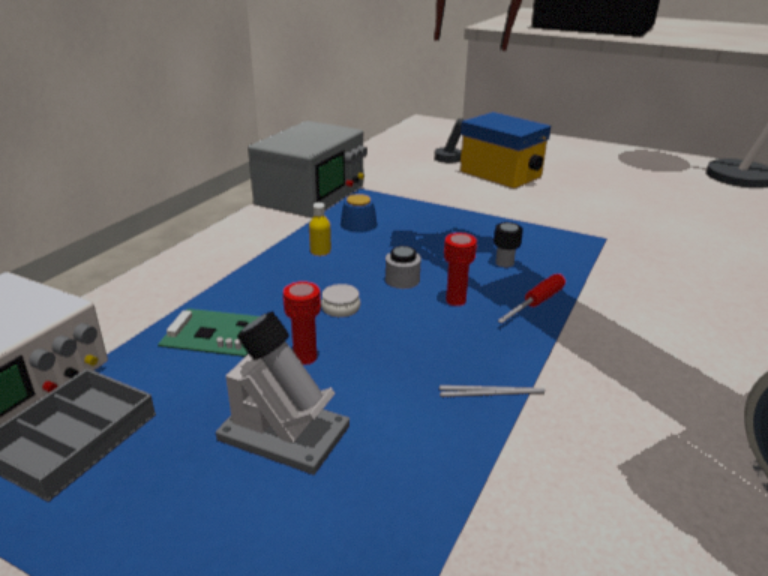

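The eyepiece lies in the groove with its foot on the ledge (side crop (265,310)) and its head out at the top (140,110). The short eyepiece (507,235), the objective (403,267) and both red look-alikes are where they were, and the arm is clear.

```bash
python3 -c "
from station import r
print(r.sense()['contact_force'],r.sense()['clock']); r.hand_in()"
```

```text
[-0.38214291  0.12001035 -0.19593861] 18.4583
the job is handed in; nothing more can be done
```

The long eyepiece is parked on the angled block: barrel in the V groove, foot on the ledge, head sticking out at the top. I gripped it by the head from above with 20 N, set it in by force-guarded touch, released it, and handed in at 18.5 s.

- **Last checks:** the final pictures from both cameras show it seated. In the side view the short eyepiece, the objective and both red look-alikes stand where they were. The gripper is clear, with wrist force near zero. The highest contact force I read while setting it in was about 6 N.
- **Disagreements:**
  - The groove leans away from the robot (+x, turned about 3.5°), not to its right as the text says. I followed the images.
  - The two cameras disagreed by a few mm on the block's position. Touch put the seat about 2.5 mm deeper and 1.8 mm higher than my fit from the images, so I used the touched position.

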